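# Press a bush home with the bench clamp

## Task

Use the bench clamp to press the flanged bush fully home in its steel block: pump the long trigger lever until the bush's flange sits against the block. Then press the short release lever and keep it down until the jaw has slid all the way back, leaving the bush home. Work only the two levers; do not push the jaw by hand.

Things in the scene. Friction and masses are not known exactly. Their poses are not given: they have to be found in the camera images.
- trigger_press (a point): Where to press the trigger: top of the black grip (70 x 26 x 16 mm) of the clamp's long lever, 105 mm from its hinge, 25 mm from its free end; moves with it. At rest 164 mm above the bench, the lever sloping up from the hinge by 0.3 rad; pressed straight down it sinks 62 mm to its stop and springs back when let go. At rest its x axis is level, pointing along the clamp to the jaw.
- trigger (a joint): Trigger angle, rad: 0 at rest (up), 0.6 at the stop. After some idle motion a full press drives the jaw on 18 mm (one ratchet tooth) and a pawl holds it. Let it come right up to 0 before the next press. Needs about 3 to 8 N, 8 to 13 N while pressing the bush; once the bush is home it turns stiff part-way.
- release_press (a point): Where to press the release lever: middle of the top of the short steel thumb paddle (26 x 26 mm) on the jaw side of the clamp's grey housing, 105 mm above the bench at rest, 41 mm from its hinge, 187 mm from the trigger point towards the jaw. Pressed straight down it sinks about 17 mm to its stop (spring, 2 to 6 N) and springs back.
- release (a joint): Release lever angle, rad: 0 at rest (up), 0.42 fully down. It twitches as the ratchet clicks. Held beyond about 0.3 with the trigger fully up, it frees the bar and a spring slides the jaw back to 0 in about 1 s; let go too soon, the jaw catches on a tooth part-way.
- bar (a joint): Travel of the sliding bar with the jaw, m: 0 fully back (the start), about 0.048 with the jaw against the bush when that is fully home. Between presses the jaw stands on a tooth, up to 18 mm behind the furthest point reached.
- jaw: The jaw: a round dark steel pad 40 mm across, 12 mm thick, on the front end of the bar, axis 40 mm above the bench, below the release paddle at the start. The robot must not push it. Its origin is not in the pad but at bench level 70 mm behind the pad's centre; its x axis points along the clamp to the block.
- bush (a joint): How far the flanged steel bush is pressed into the dark steel block (40 x 70 x 78 mm) at the end of the clamp's bed, m: 0 with the flange 35 mm clear of the block, 0.035 fully home, flange against the block. It starts between 0 and 0.02 and stays where it is pushed (about 6 N of friction). Flange 30 mm across, 6 mm thick.

How it is judged:
By the outcome, as a careful person would: the job done as asked, in the order asked, and still so for the second after the job is handed in, with the robot touching nothing.
It also fails if it takes over 48 s, if anything falls off the work surface, if the arm or the gripper's body presses on something with over 40 N, if the wrist force passes 120 N, or if a joint passes its speed limit or range.

## Robot

A 6-joint arm with a two-finger parallel gripper is mounted at the origin on the work surface; the furniture and walls round the work are solid. World frame = base frame: x ahead of the robot, y to its left, z up, the work surface at z = 0. Lengths are in mm, angles in rad, forces in N, time in s.
With the tool pointing down it reaches from about 325 to 850 mm from the base axis. Payload 4.4 kg.
Tool frame: the origin (TCP) lies between the finger pads; the fingertips stand 17 mm ahead of it and the grasp point (between the pads) lies 2 mm behind it; z points along the fingers, y is the direction in which the jaws open and shut (so a half turn about z gives the same grasp; the last joint's range is limited). The gripper opens to 94 mm and grips with 3 to 60 N. Pads are 16 mm wide; open, the fingers measure 119 mm over their backs; the gripper's body (75 mm by 177 mm) begins 78 mm behind the grasp point.
Start: joints at [-1.468, 0.207, 1.542, -0, 1.393, -0.15], TCP at [144.361, -556.585, 222.447] pointing down, gripper open.
Joint ranges: [-2.73, 2.73], [-0.86, 2.22], [0.23, 2.46], [-1.11, 4.25], [0.08, 2.63], [-2.82, 2.82]. Speed limits (rad/s): [2.79, 2.79, 3.14, 3.14, 3.14, 3.14].

## Interface

Orientations are given as a unit quaternion [x, y, z, w].
In Python, from workcell import env gives the robot as it stands.
- The arm moves only by the tool apply_moves, never from a script. Its argument "deltas" is a list that holds one entry, the list of rows, each a list of 7 numbers: the shift along the tool's x, y, z as a fraction of full scale, then the turn, a rotation vector about the tool's x, y, z as a fraction of full scale, then the opening, from -1 (shut) to 1 (fully open). A call has 1 to 5 rows; each row shifts and turns the commanded pose from where the row before left it, along the tool's axes as they then stand; what a row does not reach is not made up. Full scale, the value 1, is 7.5 cm for a shift and 120 degrees for a turn. A row lasts 1/10 s, in which the tool goes at most 50 mm and 8.59 degrees, less where a joint would pass 70% of its speed; a pose out of reach is approached as far as the arm can. A call with a number of a shift or a turn outside -1 to 1 is refused whole. A call with a gripper value outside its range is refused whole. The fingers move at their own pace and stop on an object; "newtons" is the grip in N (left out, the last holds). Time passes only in rows, so rows that do not move let the fingers close. It gives the time, the measured TCP pose, the force and the opening at its end, in the units of the state.
- env.read_state(): the state, without advancing time (a new reading comes with each control period).
- env.snapshot(name): name is "side" or "top"; returns a dict with "frame" (384x512x3 uint8, red, green, blue), "fov_y" (degrees; the focal length in pixels is half the picture's height over the tangent of half this angle, whatever the lens; pixels are square), "cx", "cy" (the principal point, pixels), "dist" ([k1, k2, p1, p2, k3] as OpenCV has them; the pictures are not rectified), "R" (3x3) and "t" (3): a world point X has camera coordinates R X + t. Camera axes: x right, y down, z forward; pixel columns grow to the right and rows downward; lengths in mm; the calibration is good to about 2 mm. A picture is of the moment at which its call begins. There is no depth.
- env.hand_in(): hands the job in, once; it reports no verdict.
The state is a dict: "time_s": time; "joint_positions": joint angles; "dq": joint speeds; "tau": joint torques, N m; "tool_pos": TCP position; "eef_rot": TCP orientation; "force": force on the tool from outside, world axes, zero at the start; "torque": the same for the moment, N m; "grip_width": finger opening in mm.
Only numpy, scipy, OpenCV 4.12 (cv2) and the standard library are available. Lean on these libraries where they do the work, as an engineer would, in place of code of your own. Each camera call takes 0.05 s, during which the arm holds its last target.

## Working session

There is one attempt and no reset: what is moved stays moved. The work goes in short steps, Python scripts to look and compute and a tool call to move; the robot and the scene stay as the last step left them, time stands still between calls to the robot, and variables do not carry over. Pictures are saved under pics/ and viewed, and the job is handed in when it is done.

Besides the shell and the picture viewer there is one more tool, called after "Call:" as name([rows], argument=value, ...), one row to a line, values as JSON. apply_moves: Moves the arm, as the interface text tells. Shift numbers are shares of 7.5 cm and turn numbers shares of 120 degrees, none past 1 either way. Its arguments: {"type":"object","properties":{"deltas":{"type":"array","items":{"type":"array","items":{"type":"array","items":{"type":"number"}}}},"newtons":{"type":"number"}},"required":["deltas"]}

```bash
mkdir -p pics; python3 - <<'E'
from workcell import env
import cv2
print(env.read_state())
for n in("side","top"):
    s=env.snapshot(n); cv2.imwrite(f"pics/{n}0.png",s["frame"][:,:,::-1])
    print(n,{k:v for k,v in s.items() if k!="frame"})
E
```

```text
{'time_s': 0.0, 'joint_positions': array([-1.46748706e+00,  2.07408953e-01,  1.54290236e+00,  3.19279325e-06,
        1.39353590e+00, -1.50512437e-01]), 'dq': array([-4.69253635e-04,  7.14622541e-06, -1.90352762e-03, -3.38713251e-05,
        1.33482947e-03, -7.15252526e-04]), 'tau': array([ 1.14683098e-03, -3.70880485e+01, -2.81415743e+01,  7.00396369e-02,
        3.62541829e-02, -1.83395537e-04]), 'tool_pos': array([ 144.28927354, -555.81691175,  221.32153845]), 'eef_rot': array([ 9.91957027e-01,  1.26570086e-01,  2.81737997e-05, -1.12693105e-03]), 'force': array([0.17934954, 0.14426098, 0.41813893]), 'torque': array([-0.02073926, -0.00766814, -0.03103886]), 'grip_width': 93.89164002445489}
side {'fov_y': 50.3810320843413, 'cx': 257.2350805618524, 'cy': 192.42416248800185, 'dist': array([-0.10002878,  0.        ,  0.        ,  0.        ,  0.        ]), 'R': array([[ 0.22818005,  0.97360083,  0.0059404 ],
       [ 0.82604443, -0.19036094, -0.53048404],
       [-0.51534888,  0.12595291, -0.84767411]]), 't': array([-127.39563932, -399.16065447, 1229.12977942])}
top {'fov_y': 44.177437915583496, 'cx': 249.15690105270696, 'cy': 181.64591038020498, 'dist': array([-0.13496966,  0.        ,  0.        ,  0.        ,  0.        ]), 'R': array([[-0.13018742, -0.99148853, -0.00131239],
       [-0.95980857,  0.12635939, -0.25060092],
       [ 0.24863377, -0.03136545, -0.96808959]]), 't': array([ 63.35400779, 588.70107033, 815.29557107])}
```

View pics/side0.png

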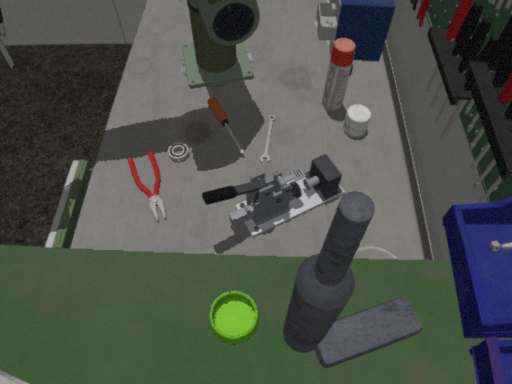

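View pics/top0.png

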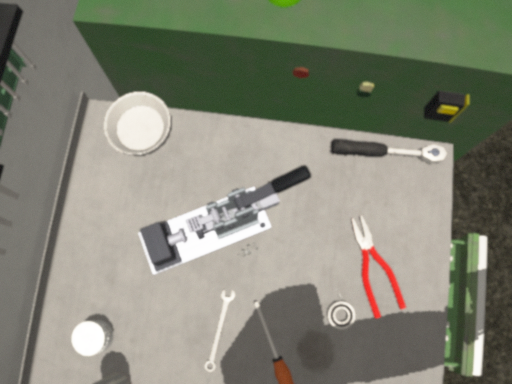

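```bash
python3 - <<'E'
import cv2
a=cv2.imread("pics/side0.png")[140:245,190:360]; cv2.imwrite("pics/side0z.png",cv2.resize(a,None,fx=4.5,fy=4.5,interpolation=cv2.INTER_CUBIC))
a=cv2.imread("pics/top0.png")[155:280,130:320]; cv2.imwrite("pics/top0z.png",cv2.resize(a,None,fx=4,fy=4,interpolation=cv2.INTER_CUBIC))
E
```

```text
(no output)
```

View pics/side0z.png

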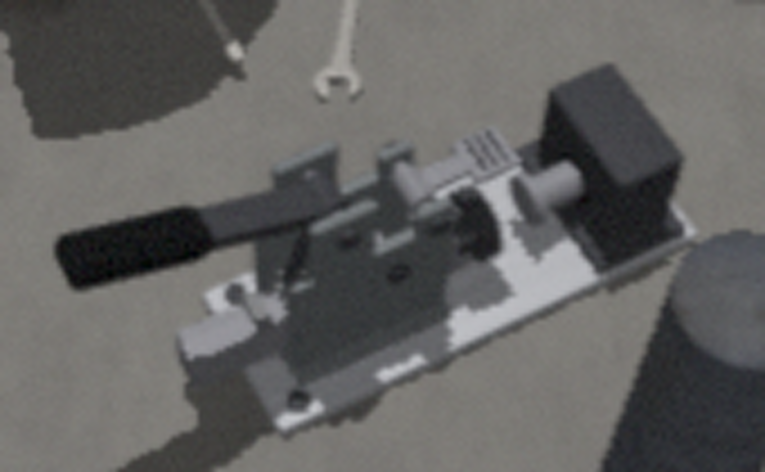

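View pics/top0z.png

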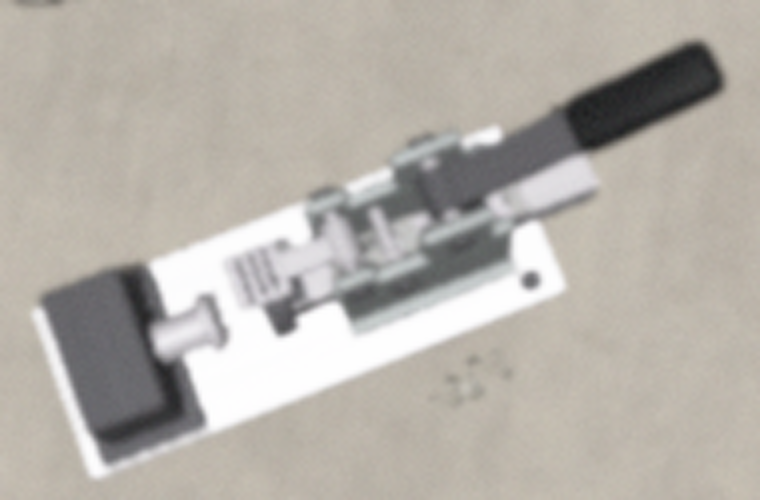

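```bash
cat > h.py <<'E'
from workcell import env
import cv2, numpy as np
def K(s):
    f=192/np.tan(np.radians(s["fov_y"]/2)); return np.array([[f,0,s["cx"]],[0,f,s["cy"]],[0,0,1]])
def plane(s,uv,z):
    p=cv2.undistortPoints(np.array([[uv]],float),K(s),s["dist"])[0,0]
    d=s["R"].T@np.array([p[0],p[1],1]); c=-s["R"].T@s["t"]
    return c+d*(z-c[2])/d[2]
def proj(s,X):
    r,_=cv2.Rodrigues(s["R"]); return cv2.projectPoints(np.array(X,float).reshape(-1,1,3),r,s["t"],K(s),s["dist"])[0][:,0]
E
python3 - <<'E'
from h import *
S=env.snapshot("side");T=env.snapshot("top")
sz=lambda u,v:(u/4.5+190-.4,v/4.5+140-.4); tz=lambda u,v:(u/4+130-.4,v/4+155-.4)
for n,p,q,z in[("paddle",(489,152),(255,280),105),("grip end",(70,262),(706,62),171),("grip near",(203,222),(582,123),151)]:
    print(n,plane(S,sz(*p),z).round(1),plane(T,tz(*q),z).round(1))
print("plate corners top",[plane(T,tz(*q),10).round(0) for q in[(40,310),(95,478),(565,290),(497,128)]])
print("block top",[plane(T,tz(*q),78).round(0) for q in[(40,300),(125,268),(165,405),(105,440)]])
print("block top side",[plane(S,sz(*q),78).round(0) for q in[(550,85),(610,65),(682,157),(622,185)]])
E
```

```text
paddle [523.5  98.8 105. ] [518.9  95.8 105. ]
grip end [ 580.6 -107.5  171. ] [ 574.7 -108.6  171. ]
grip near [561.  -47.2 151. ] [560.1 -54.7 151. ]
plate corners top [array([534., 213.,  10.]), array([449., 193.,  10.]), array([511., -46.,  10.]), array([597., -24.,  10.])]
block top [array([527., 198.,  78.]), array([537., 158.,  78.]), array([472., 145.,  78.]), array([459., 174.,  78.])]
block top side [array([473., 149.,  78.]), array([467., 183.,  78.]), array([531., 200.,  78.]), array([540., 165.,  78.])]
```

```bash
python3 - <<'E'
from h import *
S=env.snapshot("side");T=env.snapshot("top")
def tri(a,b):
    P=[];
    n=[cv2.undistortPoints(np.array([[q]],float),K(s),s["dist"])[0] for s,q in((S,a),(T,b))]
    X=cv2.triangulatePoints(np.c_[S["R"],S["t"]],np.c_[T["R"],T["t"]],n[0].T,n[1].T); return (X[:3]/X[3]).ravel().round(0)
print("rail?",tri((83,162),(478,370)),tri((60,235),(487,240)))
for z in(0,200,400): print(z,plane(S,(0,250),z).round(),plane(S,(250,250),z).round(),plane(T,(250,50),z).round(),plane(T,(440,50),z).round())
print("housing top rear, front", tri((190+328/4.5,140+150/4.5),(130+455/4,155+140/4)),tri((190+410/4.5,140+143/4.5),(130+340/4,155+190/4)))
s=env.read_state();print(s["time_s"])
from scipy.spatial.transform import Rotation as Ro
R=Ro.from_quat(s["eef_rot"]).as_matrix();print(R.round(3))
u=np.array([-.257,.966,0])
for P in([570.5,-84.5,230],):
  d=R.T@(np.array(P)-s["tool_pos"]);print(d, d/75)
E
```

```text
rail? [ 136. -479. -185.] [ 431. -515.  -97.]
0 [ 506. -594.    0.] [630. -33.   0.] [912. -58.   0.] [ 863. -490.   -0.]
200 [ 623. -477.  200.] [717. -51. 200.] [796. -42. 200.] [ 758. -382.  200.]
400 [ 740. -359.  400.] [804. -69. 400.] [681. -27. 400.] [ 653. -275.  400.]
housing top rear, front [554.   6. 178.] [543.  51. 154.]
0.3
[[ 0.968  0.251 -0.   ]
 [ 0.251 -0.968  0.001]
 [ 0.    -0.001 -1.   ]]
[ 530.97717903 -349.72277553   -7.61074609] [ 7.07969572 -4.66297034 -0.10147661]
```

Call:
apply_moves([
  [[0.3,-0.2,0,0,0,0,-1],[0.47,-0.31,0,0,0,0,-1],[0.47,-0.31,0,0,0,0,-1],[0.47,-0.31,0,0,0,0,-1],[0.47,-0.31,0,0,0,0,-1]],
], newtons=20)

```text
time_s: 0.8
tool_pos: [276.3, -409.7, 222.5]
eef_rot: [0.992, 0.126, 0.0, 0.0]
force: [0.7, 0.2, -0.2]
grip_width: 57.5
```

Call:
apply_moves([
  [[0.47,-0.31,0,0,0,0,-1],[0.47,-0.31,0,0,0,0,-1],[0.47,-0.31,0,0,0,0,-1],[0.47,-0.31,0,0,0,0,-1],[0.47,-0.31,0,0,0,0,-1]],
])

```text
time_s: 1.3
tool_pos: [417.9, -252.8, 222.6]
eef_rot: [0.992, 0.127, 0.0, 0.0]
force: [0.7, 0.8, -0.5]
grip_width: 17.3
```

Call:
apply_moves([
  [[0.47,-0.31,0,0,0,0,-1],[0.47,-0.31,0,0,0,0,-1],[0.47,-0.31,0,0,0,0,-1],[0.47,-0.31,0,0,0,0,-1],[0.3,-0.2,0,0,0,0,-1]],
])

```text
time_s: 1.8
tool_pos: [549.6, -106.2, 222.4]
eef_rot: [0.992, 0.128, 0.0, -0.0]
force: [-0.0, -1.1, -0.1]
grip_width: 0.4
```

Call:
apply_moves([
  [[0,0,0,0,0,0,-1],[0,0,0,0,0,0,-1]],
])

```text
time_s: 2.0
tool_pos: [547.8, -108.4, 222.2]
eef_rot: [0.992, 0.127, -0.001, 0.0]
force: [-0.0, -0.7, 0.3]
grip_width: 0.5
```

```bash
cat > look.py <<'E'
from h import *
import sys
n=sys.argv[1]
S=env.snapshot("side");T=env.snapshot("top")
a=S["frame"][120:250,185:360,::-1]; b=T["frame"][145:280,130:325,::-1]
cv2.imwrite(f"pics/{n}.png",np.vstack([cv2.resize(x,(600,300+0*1) if 0 else None,fx=2.9 if i==0 else 2.6,fy=2.9 if i==0 else 2.6,interpolation=cv2.INTER_CUBIC)[:,:505][:350] for i,x in enumerate((a,b))][:1])) if 0 else None
A=cv2.resize(a,(396,294),interpolation=cv2.INTER_CUBIC);B=cv2.resize(b,(404,294),interpolation=cv2.INTER_CUBIC)
cv2.imwrite(f"pics/{n}s.png",cv2.resize(a,None,fx=4,fy=4,interpolation=cv2.INTER_CUBIC))
cv2.imwrite(f"pics/{n}t.png",cv2.resize(b,None,fx=4,fy=4,interpolation=cv2.INTER_CUBIC))
s=env.read_state()
print(s["time_s"],s["tool_pos"].round(1),s["force"].round(1),s["grip_width"].round(1))
from scipy.spatial.transform import Rotation as Ro
R=Ro.from_quat(s["eef_rot"]).as_matrix()
for nm,P in(("trig",[570.5,-84.5,164+17]),("pad",[521.5,97,105+17])): print(nm,(R.T@(np.array(P)-s["tool_pos"])/75).round(3))
E
python3 look.py a
```

```text
Traceback (most recent call last):
  File "look.py", line 11, in <module>
    print(s["time_s"],s["tool_pos"].round(1),s["force"].round(1),s["grip_width"].round(1))
                                                                 ^^^^^^^^^^^^^^^^^^^^^
AttributeError: 'float' object has no attribute 'round'
```

```bash
sed -i 's/s\["grip_width"\].round(1)/s["grip_width"]/; /if 0 else None$/d' look.py; python3 look.py a
```

```text
2.2 [ 547.3 -109.7  222.5] [-0.   0.3 -0. ] 0.6392290386698133
trig [ 0.383 -0.249  0.553]
pad [ 0.354 -2.755  1.339]
```

Call:
apply_moves([
  [[0.19,-0.12,0,0,0,0,-1],[0.18,-0.11,0.2,0,0,0,-1],[0,0,0.2,0,0,0,-1],[0,0,0,0,0,0,-1]],
])

```text
time_s: 2.6
tool_pos: [568.6, -84.2, 189.3]
eef_rot: [0.992, 0.127, -0.003, -0.001]
force: [0.2, -0.4, -0.2]
grip_width: 0.7
```

```bash
python3 look.py b
```

```text
2.7 [569.8 -85.1 191.6] [ 0.6 -0.2  0.2] 0.9612040416244189
trig [ 0.011 -0.005  0.141]
pad [-0.013 -2.51   0.93 ]
```

View pics/bs.png

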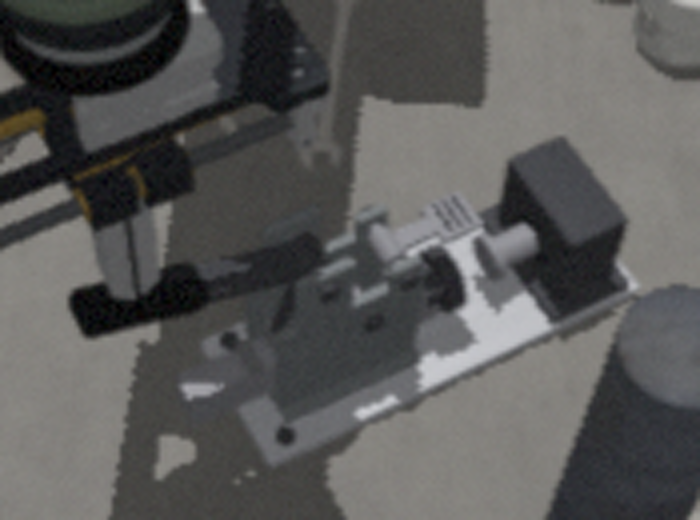

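View pics/bt.png

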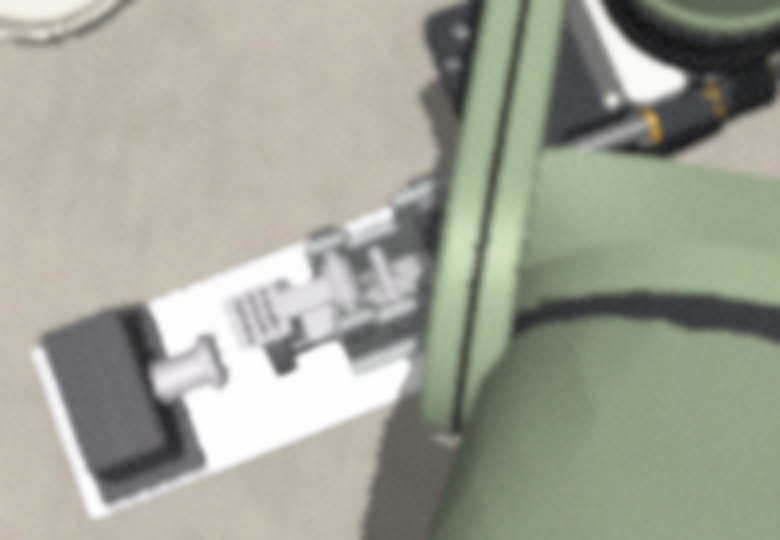

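Call:
apply_moves([
  [[0,0,0.15,0,0,0,-1],[0,0,0.25,0,0,0,-1],[0,0,0.25,0,0,0,-1],[0,0,0.2,0,0,0,-1],[0,0,0,0,0,0,-1]],
])

```text
time_s: 3.2
tool_pos: [572.0, -87.2, 129.1]
eef_rot: [0.992, 0.126, 0.002, 0.002]
force: [2.2, -4.5, 4.8]
grip_width: 0.5
```

Call:
apply_moves([
  [[0,0,0.08,0,0,0,-1],[0,0,0.0,0,0,0,-1]],
])

```text
time_s: 3.4
tool_pos: [571.9, -86.5, 124.3]
eef_rot: [0.992, 0.126, 0.001, 0.001]
force: [-0.5, -4.3, 5.6]
grip_width: 0.7
```

Call:
apply_moves([
  [[0,0,0.06,0,0,0,-1],[0,0,0.0,0,0,0,-1]],
])

```text
time_s: 3.6
tool_pos: [572.0, -86.0, 120.5]
eef_rot: [0.992, 0.126, 0.002, 0.001]
force: [-0.5, -2.6, 6.7]
grip_width: 0.3
```

```bash
python3 look.py c
```

```text
3.7 [572.  -86.  120.5] [-1.  -2.8  6.1] 0.5939366874370353
trig [-0.011 -0.022 -0.806]
pad [-0.039 -2.531 -0.027]
```

View pics/cs.png

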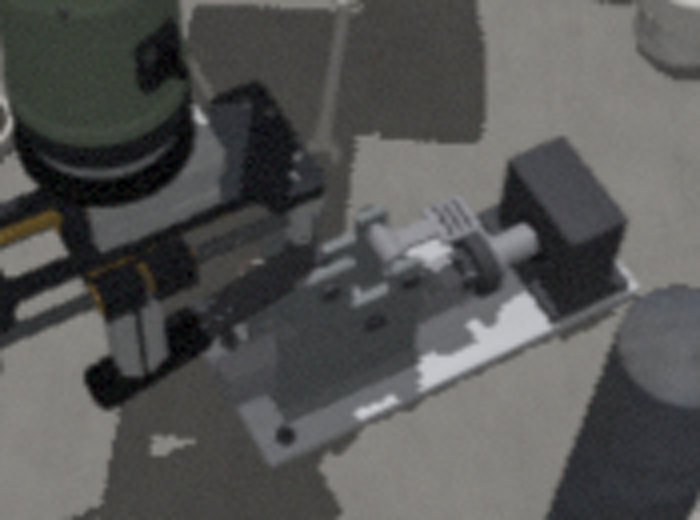

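View pics/ct.png

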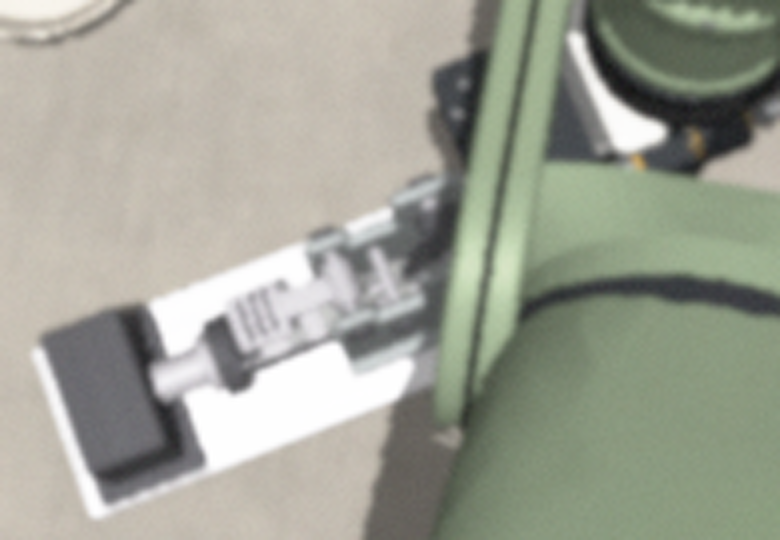

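Call:
apply_moves([
  [[0,0,0.05,0,0,0,-1],[0,0,0.0,0,0,0,-1]],
])

```text
time_s: 3.9
tool_pos: [572.2, -86.0, 120.1]
eef_rot: [0.992, 0.127, 0.002, 0.001]
force: [-6.4, -1.3, 22.9]
grip_width: 0.2
```

Call:
apply_moves([
  [[0,0,-0.25,0,0,0,-1],[0,0,-0.3,0,0,0,-1],[0,0,-0.3,0,0,0,-1],[0,0,-0.2,0,0,0,-1],[0,0,0,0,0,0,-1]],
])

```text
time_s: 4.4
tool_pos: [572.1, -85.3, 196.0]
eef_rot: [0.992, 0.127, 0.002, 0.001]
force: [-0.7, -0.0, -0.5]
grip_width: 0.5
```

Call:
apply_moves([
  [[0,0,0,0,0,0,-1],[0,0,0,0,0,0,-1],[0,0,0,0,0,0,-1]],
])

```text
time_s: 4.7
tool_pos: [569.6, -84.6, 191.5]
eef_rot: [0.992, 0.127, -0.001, -0.001]
force: [-0.4, 0.4, -0.0]
grip_width: 0.6
```

```bash
python3 look.py d
```

```text
4.8 [570.  -84.8 192. ] [-0.2 -0.   0.2] 0.3932207236915892
trig [ 0.008 -0.001  0.147]
pad [-0.015 -2.507  0.936]
```

View pics/ds.png

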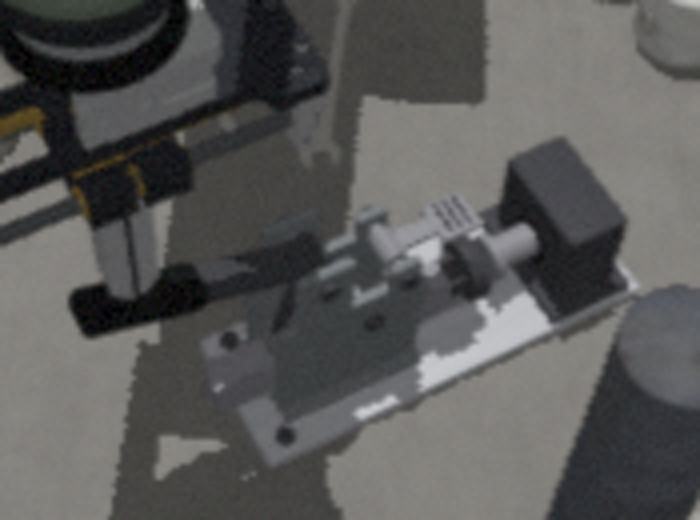

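Call:
apply_moves([
  [[0,0,0.2,0,0,0,-1],[0,0,0.25,0,0,0,-1],[0,0,0.25,0,0,0,-1],[0,0,0.25,0,0,0,-1],[0,0,0.06,0,0,0,-1]],
])

```text
time_s: 5.3
tool_pos: [571.9, -86.4, 119.8]
eef_rot: [0.992, 0.127, 0.001, 0.001]
force: [-8.7, -0.6, 31.0]
grip_width: 0.5
```

Call:
apply_moves([
  [[0,0,0.02,0,0,0,-1],[0,0,0,0,0,0,-1]],
])

```text
time_s: 5.5
tool_pos: [571.8, -86.4, 120.0]
eef_rot: [0.992, 0.127, 0.001, 0.002]
force: [-7.4, -0.7, 21.3]
grip_width: 0.6
```

```bash
python3 look.py e
```

```text
5.6 [571.8 -86.4 120. ] [-7.7 -1.3 20.8] 0.3509409293549197
trig [-0.009 -0.026 -0.813]
pad [-0.035 -2.536 -0.036]
```

View pics/es.png

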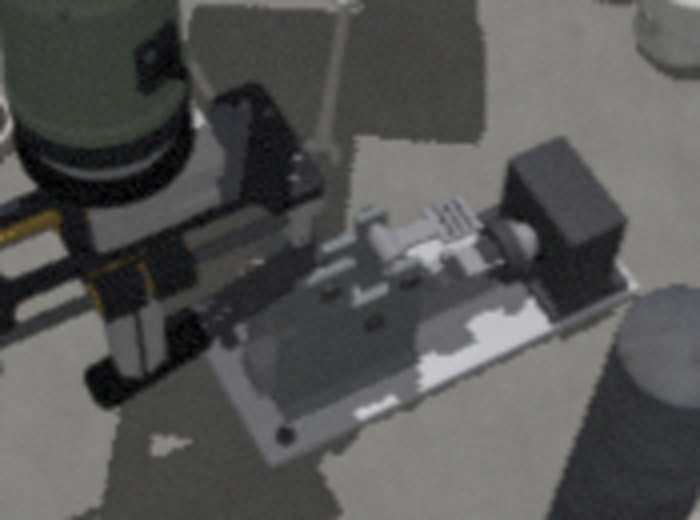

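Second press at the stop; the jaw has pushed the bush on about 18 mm. Raise and press a third time.

Call:
apply_moves([
  [[0,0,-0.25,0,0,0,-1],[0,0,-0.3,0,0,0,-1],[0,0,-0.3,0,0,0,-1],[0,0,-0.18,0,0,0,-1],[0,0,0,0,0,0,-1]],
])

```text
time_s: 6.1
tool_pos: [571.8, -85.3, 194.7]
eef_rot: [0.992, 0.127, 0.002, 0.001]
force: [0.4, 0.5, -0.6]
grip_width: 0.4
```

Call:
apply_moves([
  [[0,0,0,0,0,0,-1],[0,0,0,0,0,0,-1],[0,0,0,0,0,0,-1],[0,0,0,0,0,0,-1]],
])

```text
time_s: 6.5
tool_pos: [570.0, -84.8, 192.1]
eef_rot: [0.992, 0.127, -0.001, -0.0]
force: [-0.6, 0.5, 0.9]
grip_width: 0.8
```

Call:
apply_moves([
  [[0,0,0.2,0,0,0,-1],[0,0,0.2,0,0,0,-1],[0,0,0.2,0,0,0,-1],[0,0,0,0,0,0,-1]],
])

```text
time_s: 6.9
tool_pos: [572.2, -87.7, 148.1]
eef_rot: [0.992, 0.126, 0.002, 0.003]
force: [1.1, -5.8, 6.8]
grip_width: 0.7
```

Call:
apply_moves([
  [[0,0,0.08,0,0,0,-1],[0,0,0.08,0,0,0,-1],[0,0,0,0,0,0,-1]],
])

```text
time_s: 7.2
tool_pos: [573.1, -87.9, 139.2]
eef_rot: [0.992, 0.126, 0.003, 0.003]
force: [-2.6, -4.4, 16.4]
grip_width: 0.5
```

Call:
apply_moves([
  [[0,0,0.08,0,0,0,-1],[0,0,0,0,0,0,-1]],
])

```text
time_s: 7.4
tool_pos: [573.6, -87.8, 134.1]
eef_rot: [0.992, 0.127, 0.003, 0.003]
force: [1.0, -3.1, 6.8]
grip_width: 0.4
```

```bash
python3 look.py f
```

```text
7.5 [573.9 -87.9 133.8] [-1.  -4.9 16.9] 0.5331056142427926
trig [-0.028 -0.05  -0.63 ]
pad [-0.058 -2.563  0.137]
```

View pics/fs.png

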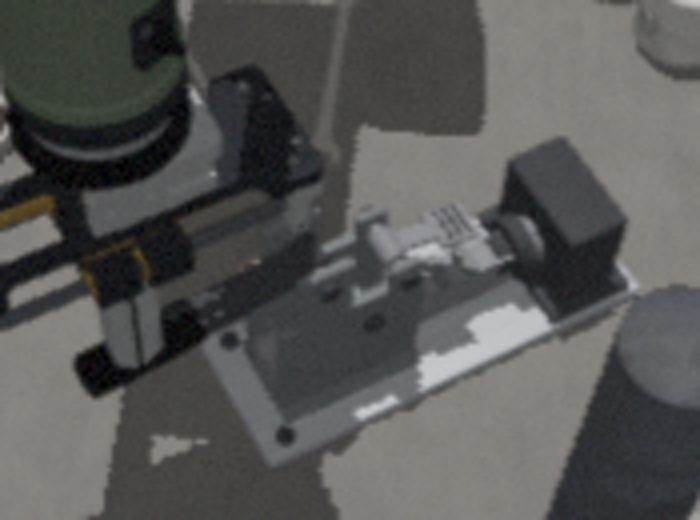

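View pics/ft.png

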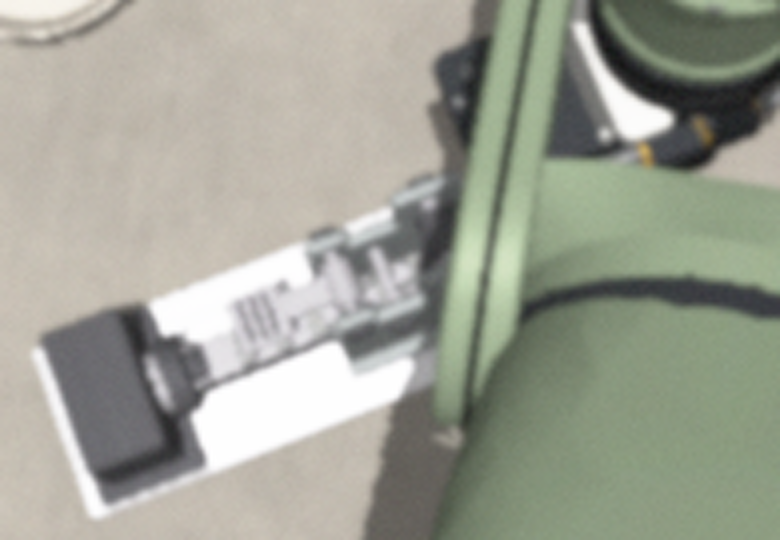

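Call:
apply_moves([
  [[0,0,0.06,0,0,0,-1],[0,0,0,0,0,0,-1]],
])

```text
time_s: 7.7
tool_pos: [574.0, -87.8, 132.0]
eef_rot: [0.992, 0.127, 0.004, 0.003]
force: [-5.6, -2.0, 28.6]
grip_width: 0.7
```

Call:
apply_moves([
  [[0,0,0.06,0,0,0,-1],[0,0,0,0,0,0,-1]],
])

```text
time_s: 7.9
tool_pos: [574.1, -87.7, 129.2]
eef_rot: [0.992, 0.127, 0.004, 0.003]
force: [-8.8, -1.4, 35.1]
grip_width: 0.6
```

Call:
apply_moves([
  [[0,0,0.04,0,0,0,-1],[0,0,0,0,0,0,-1]],
])

```text
time_s: 8.1
tool_pos: [574.0, -87.4, 126.6]
eef_rot: [0.992, 0.127, 0.004, 0.003]
force: [-10.9, -0.7, 37.2]
grip_width: 0.7
```

```bash
python3 look.py g
```

```text
8.2 [574.  -87.4 126.5] [-9.9 -1.  35.6] 0.6471930011766023
trig [-0.031 -0.043 -0.727]
pad [-0.06  -2.555  0.042]
```

View pics/gt.png

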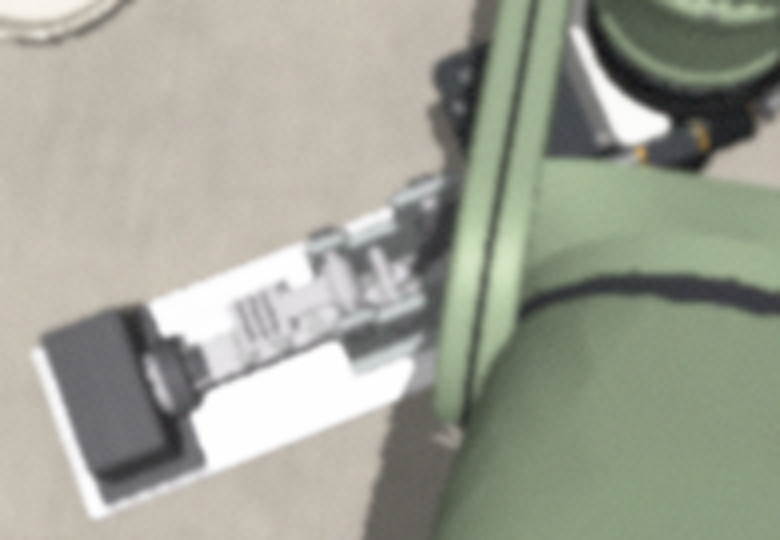

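```bash
python3 - <<'E'
from h import *
f=cv2.imread("pics/ft.png").astype(int);g=cv2.imread("pics/gt.png").astype(int)
print("diff jaw",np.abs(f-g)[330:420,140:300].mean(),"bg",np.abs(f-g)[430:520,230:340].mean())
T=env.snapshot("top");S=env.snapshot("side")
u=np.array([-.257,.966,0]);v=np.array([.966,.257,0]);pad=np.array([521.5,97,0]);
F=np.array([506.5,157,0]) # block near face mid
print("face along u from paddle",(F-pad)@u,(F-pad)@v)
for s,nm,o in((S,"gs",(185,120)),(T,"gt",(130,145))):
    im=cv2.imread(f"pics/{nm}.png")
    fa=pad+u*((F-pad)@u)
    for d,c in((0,(0,0,255)),(6,(0,255,0)),(18,(255,0,0))):
        r=15 if d==0 else 20
        X=[fa-u*d+v*r*np.cos(a)+np.array([0,0,40+r*np.sin(a)]) for a in np.linspace(0,6.28,40)]
        p=((proj(s,X)-o)*4+1.5).astype(int); cv2.polylines(im,[p],True,c,1)
    cv2.imwrite(f"pics/{nm}m.png",im[100:400,350:650] if nm=="gs" else im[250:520,0:400])
E
```

```text
diff jaw 2.187476851851852 bg 1.2365993265993267
face along u from paddle 61.815 0.9300000000000002
```

View pics/gsm.png

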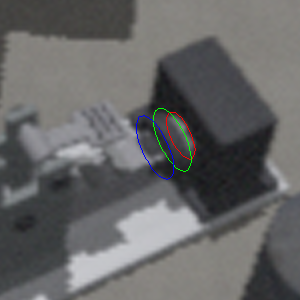

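View pics/gtm.png

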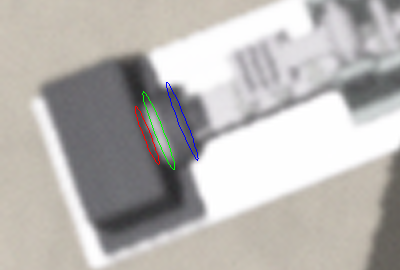

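```bash
python3 - <<'E'
import cv2,numpy as np
L=lambda n:cv2.cvtColor(cv2.imread(f"pics/{n}.png"),cv2.COLOR_BGR2GRAY).astype(np.float32)
w=cv2.createHanningWindow((70,70),cv2.CV_32F)
for a,b in(("ft","gt"),("et","ft")):
  for x,y in((150,340),(20,420)): print(a,b,cv2.phaseCorrelate(L(a)[y:y+70,x:x+70],L(b)[y:y+70,x:x+70],w))
t=[cv2.resize(cv2.imread(f"pics/{n}t.png")[320:430,120:260],None,fx=3,fy=3,interpolation=cv2.INTER_CUBIC) for n in "fg"]
s=[cv2.resize(cv2.imread(f"pics/{n}s.png")[190:300,460:600],None,fx=2.8,fy=2.8,interpolation=cv2.INTER_CUBIC) for n in "fg"]
cv2.imwrite("pics/cmp.png",np.vstack([cv2.resize(np.hstack(t),(780,306)),cv2.resize(np.hstack(s),(780,290))]))
E
```

```text
ft gt ((-0.18445755931033148, 0.1886107645000692), 0.6029590416101762)
ft gt ((0.1402905239470087, 0.20795203053097566), 0.6202567043127837)
et ft ((-0.6945638497921962, 0.40638171915063026), 0.2539509082282031)
et ft ((0.008029115628993111, -0.03325515852963434), 0.6287151505181818)
```

View pics/cmp.png

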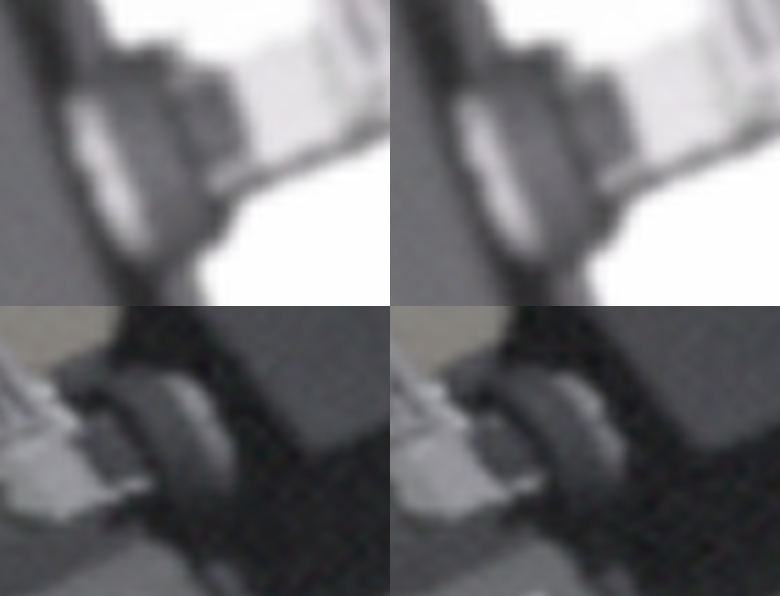

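Call:
apply_moves([
  [[0,0,-0.25,0,0,0,-1],[0,0,-0.3,0,0,0,-1],[0,0,-0.3,0,0,0,-1],[0,0,-0.2,0,0,0,-1],[0,0,0,0,0,0,-1]],
])

```text
time_s: 8.8
tool_pos: [571.7, -85.2, 198.3]
eef_rot: [0.992, 0.127, 0.001, 0.001]
force: [0.3, 0.6, 0.5]
grip_width: 0.3
```

Call:
apply_moves([
  [[0,0,-0.1,0,0,0,-1],[0,0,-0.1,0,0,0,-1],[0,0,0,0,0,0,-1],[0,0,0,0,0,0,-1]],
])

```text
time_s: 9.2
tool_pos: [570.4, -84.9, 211.5]
eef_rot: [0.992, 0.127, -0.0, -0.0]
force: [-0.3, 0.1, -0.2]
grip_width: 0.3
```

```bash
python3 look.py i;python3 - <<'E'
import cv2,numpy as np
t=[cv2.resize(cv2.imread(f"pics/{n}t.png")[320:430,120:260],None,fx=3,fy=3,interpolation=cv2.INTER_CUBIC) for n in "gi"]
s=[cv2.resize(cv2.imread(f"pics/{n}s.png")[190:300,460:600],None,fx=2.8,fy=2.8,interpolation=cv2.INTER_CUBIC) for n in "gi"]
cv2.imwrite("pics/cmp2.png",np.vstack([cv2.resize(np.hstack(t),(780,306)),cv2.resize(np.hstack(s),(780,290))]))
E
```

```text
9.3 [570.3 -84.9 211.3] [ 0.5 -0.3 -1.1] 0.4940060314691924
trig [ 0.005 -0.004  0.404]
pad [-0.019 -2.51   1.192]
```

View pics/cmp2.png

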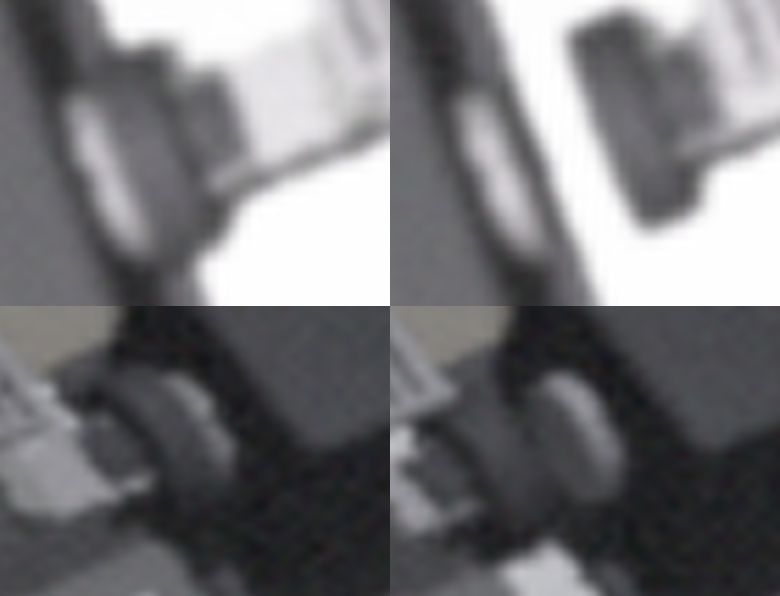

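View pics/is.png

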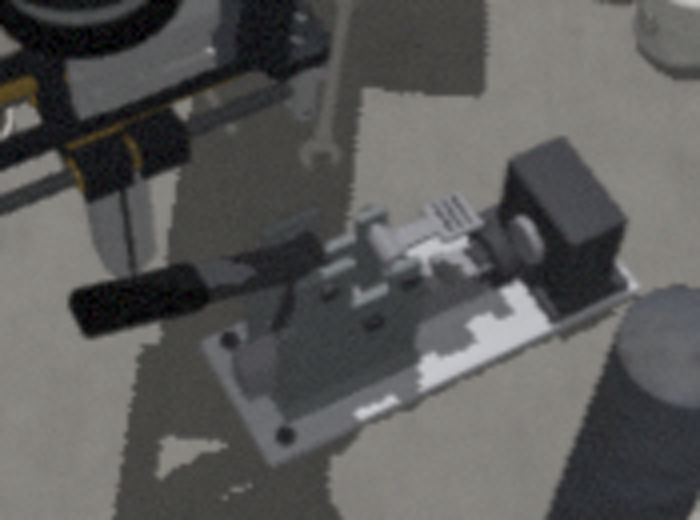

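Call:
apply_moves([
  [[0,-0.4,0,0,0,0,-1],[0,-0.6,0,0,0,0,-1],[0,-0.6,0,0,0,0,-1],[-0.02,-0.6,0,0,0,0,-1],[0,-0.3,0,0,0,0,-1]],
])

```text
time_s: 9.8
tool_pos: [520.4, 99.1, 211.5]
eef_rot: [0.992, 0.128, -0.001, -0.001]
force: [-0.2, -0.6, 0.2]
grip_width: 0.6
```

Call:
apply_moves([
  [[0,0,0.3,0,0,0,-1],[0,0,0.4,0,0,0,-1],[0,0,0.3,0,0,0,-1],[0,0,0,0,0,0,-1],[0,0,0,0,0,0,-1]],
])

```text
time_s: 10.3
tool_pos: [521.9, 96.2, 136.8]
eef_rot: [0.992, 0.127, -0.0, -0.0]
force: [0.2, 0.0, 0.6]
grip_width: 0.6
```

```bash
python3 look.py j
```

```text
10.4 [523.3  96.1 138.5] [0.4 0.3 0.7] -0.0556780566959745
trig [ 0.006  2.489 -0.565]
pad [-0.021 -0.018  0.22 ]
```

View pics/js.png

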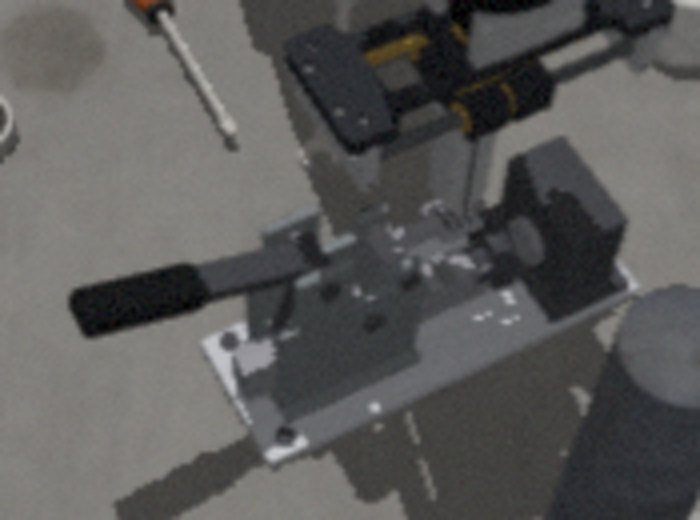

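View pics/jt.png

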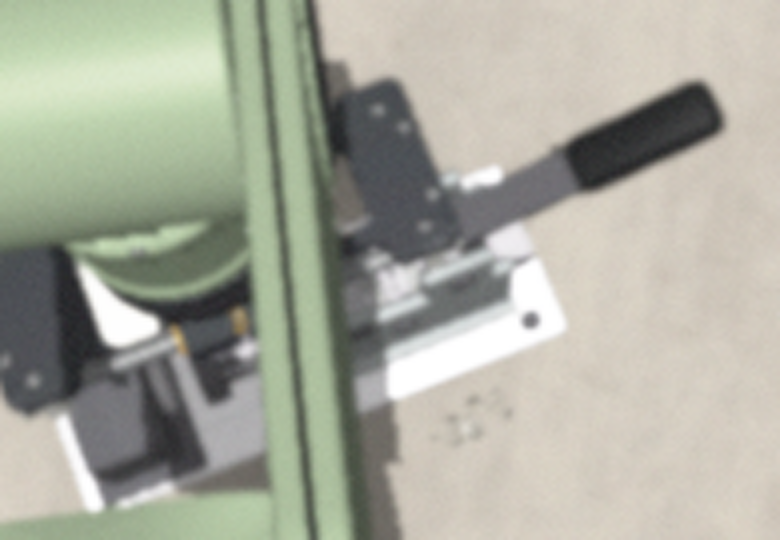

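```bash
python3 - <<'E'
from h import *
S=env.snapshot("side")
print((proj(S,[[523,96,121],[521.5,97,105],[523,96,105]])-(185,120))*4+1.5)
a=cv2.imread("pics/js.png")[120:320,340:580]; cv2.imwrite("pics/jz.png",cv2.resize(a,None,fx=3,fy=3,interpolation=cv2.INTER_CUBIC))
E
```

```text
[[452.03138618 198.13241267]
 [450.39455925 212.67268366]
 [449.39531597 215.23164217]]
```

View pics/jz.png

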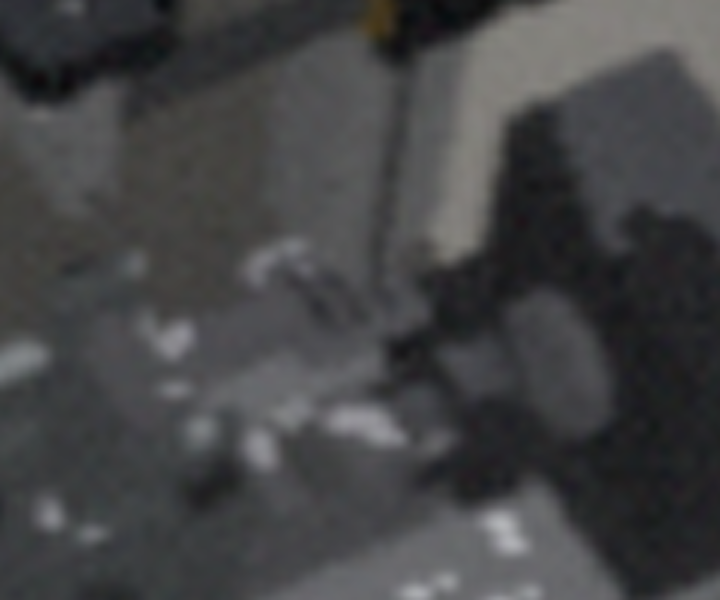

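```bash
python3 - <<'E'
from h import *
S=env.snapshot("side")
s=env.read_state();print(s["tool_pos"],s["force"])
print("b tip pred",(proj(S,[[569.8,-85.1,174.6],[570.3,-84.9,194.3]])-(185,120))*4+1.5,"seen b (131,298), i (128,275)")
u=np.array([-.257,.966,0]);v=np.array([.966,.257,0])
im=cv2.resize(S["frame"][:,:,::-1][150:200,270:330],None,fx=12,fy=12,interpolation=cv2.INTER_CUBIC)
def box(c,hu,hv,z,col):
    X=[np.array([c[0],c[1],0])+u*a*hu+v*b*hv+[0,0,z] for a,b in((1,1),(1,-1),(-1,-1),(-1,1))]
    p=((proj(S,X)-(270,150))*12+5.5).astype(int); cv2.polylines(im,[p],True,col,1)
box((521.5,97),13,13,105,(0,255,0)); t=s["tool_pos"]; box(t[:2],12,8,t[2]-17,(0,0,255))
cv2.imwrite("pics/jz2.png",im)
E
```

```text
[523.41092679  96.10414096 138.64699653] [ 0.38409466 -0.71801905  0.66895811]
b tip pred [[124.14317952 280.9003937 ]
 [121.36347806 259.044569  ]] seen b (131,298), i (128,275)
```

View pics/jz2.png

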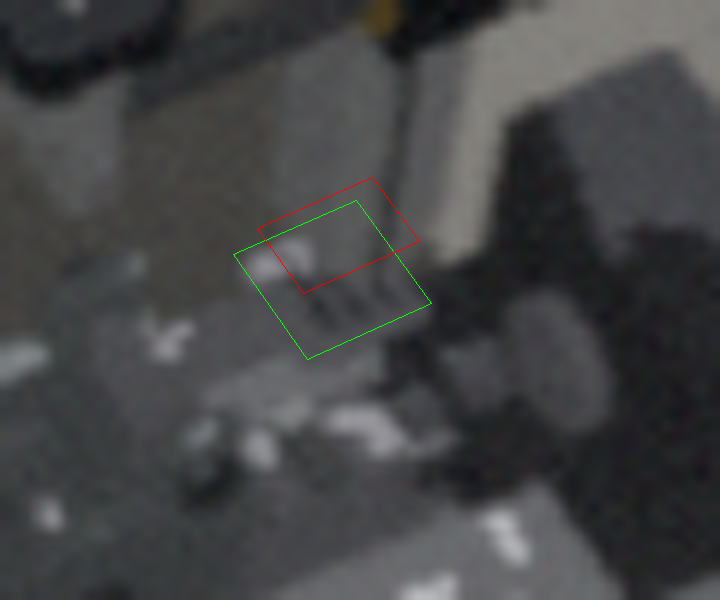

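Call:
apply_moves([
  [[-0.02,0.03,0.1,0,0,0,-1],[0,0,0.12,0,0,0,-1],[0,0,0.1,0,0,0,-1],[0,0,0,0,0,0,-1]],
])

```text
time_s: 10.9
tool_pos: [521.7, 93.5, 112.7]
eef_rot: [0.992, 0.126, 0.001, 0.0]
force: [0.3, 0.1, 2.9]
grip_width: 0.8
```

Call:
apply_moves([
  [[0,0,0.08,0,0,0,-1],[0,0,0.05,0,0,0,-1],[0,0,0,0,0,0,-1]],
])

```text
time_s: 11.2
tool_pos: [522.4, 93.2, 106.5]
eef_rot: [0.992, 0.127, 0.001, 0.001]
force: [-6.3, 0.1, 19.1]
grip_width: 0.5
```

At the stop. Hold.

Call:
apply_moves([
  [[0,0,0,0,0,0,-1],[0,0,0,0,0,0,-1],[0,0,0,0,0,0,-1],[0,0,0,0,0,0,-1],[0,0,0,0,0,0,-1]],
])

```text
time_s: 11.7
tool_pos: [522.4, 93.2, 106.5]
eef_rot: [0.992, 0.127, 0.001, 0.001]
force: [-5.5, -1.0, 19.0]
grip_width: 0.8
```

Call:
apply_moves([
  [[0,0,0,0,0,0,-1],[0,0,0,0,0,0,-1],[0,0,0,0,0,0,-1],[0,0,0,0,0,0,-1],[0,0,0,0,0,0,-1]],
])

```text
time_s: 12.2
tool_pos: [522.4, 93.2, 106.6]
eef_rot: [0.992, 0.127, 0.001, 0.001]
force: [-5.4, -1.1, 18.5]
grip_width: 0.5
```

Call:
apply_moves([
  [[0,0,0,0,0,0,-1],[0,0,0,0,0,0,-1],[0,0,0,0,0,0,-1],[0,0,0,0,0,0,-1],[0,0,0,0,0,0,-1]],
])

```text
time_s: 12.7
tool_pos: [522.3, 93.2, 106.5]
eef_rot: [0.992, 0.127, 0.001, 0.001]
force: [-5.1, -2.1, 18.5]
grip_width: 0.3
```

```bash
python3 look.py k
```

```text
12.8 [522.4  93.2 106.6] [-5.3 -0.6 18.4] 0.7365159801906433
trig [ 0.028  2.456 -0.989]
pad [ 0.002 -0.052 -0.206]
```

View pics/ks.png

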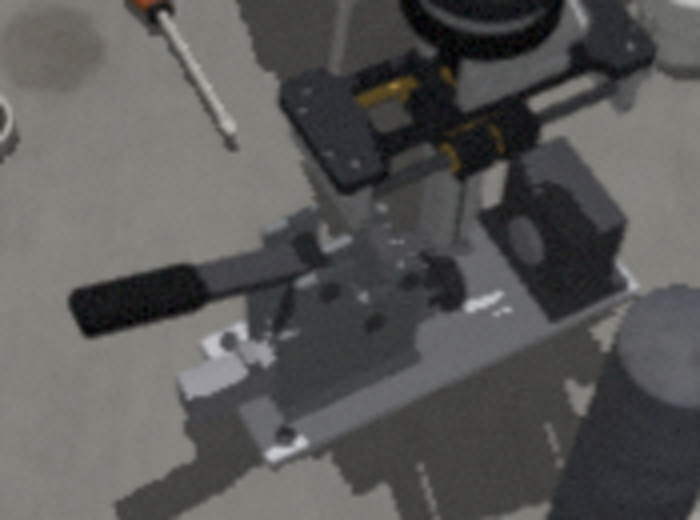

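The jaw (440,280) is back at its start position and the rear end of the bar is out again. Lift and move clear.

Call:
apply_moves([
  [[0,0,-0.2,0,0,0,-1],[0,0,-0.4,0,0,0,-1],[0,0,-0.5,0,0,0,-1],[0,0,-0.5,0,0,0,-1],[0,0,-0.2,0,0,0,-1]],
])

```text
time_s: 13.3
tool_pos: [522.9, 93.7, 242.0]
eef_rot: [0.992, 0.127, 0.003, 0.0]
force: [1.2, -0.2, -0.1]
grip_width: 0.8
```

Call:
apply_moves([
  [[-0.3,0.3,0,0,0,0,-1],[-0.3,0.5,0,0,0,0,-1],[-0.3,0.5,0,0,0,0,-1],[-0.3,0.5,0,0,0,0,-1],[-0.3,0.5,0,0,0,0,-1]],
])

```text
time_s: 13.8
tool_pos: [454.4, -102.7, 237.6]
eef_rot: [0.992, 0.127, -0.0, -0.0]
force: [0.5, 0.1, -0.5]
grip_width: 0.8
```

Call:
apply_moves([
  [[0,0.5,0,0,0,0,-1],[0,0.5,0,0,0,0,-1],[0,0.3,0,0,0,0,-1],[0,0,0,0,0,0,-1],[0,0,0,0,0,0,-1]],
])

```text
time_s: 14.3
tool_pos: [479.4, -195.6, 237.3]
eef_rot: [0.992, 0.126, -0.001, -0.001]
force: [-0.9, -0.6, 0.0]
grip_width: 0.6
```

```bash
python3 look.py l; python3 - <<'E'
import cv2,numpy as np
o=cv2.imread("pics/side0.png")[120:250,185:360];o=cv2.resize(o,None,fx=4,fy=4,interpolation=cv2.INTER_CUBIC)
n=cv2.imread("pics/ls.png");
c=lambda x:x[120:420,200:650]
cv2.imwrite("pics/fin_s.png",cv2.resize(np.hstack([c(o),c(n)]),None,fx=.88,fy=.88))
o=cv2.imread("pics/top0.png")[145:280,130:325];o=cv2.resize(o,None,fx=4,fy=4,interpolation=cv2.INTER_CUBIC)
n=cv2.imread("pics/lt.png");c=lambda x:x[200:540,0:440]
cv2.imwrite("pics/fin_t.png",cv2.resize(np.hstack([c(o),c(n)]),None,fx=.9,fy=.9))
E
```

```text
14.4 [ 479.6 -194.7  237.6] [-0.1  0.3 -0.1] 0.4982548412534734
trig [ 1.544 -1.116  0.756]
pad [ 1.522 -3.621  1.546]
```

View pics/fin_s.png

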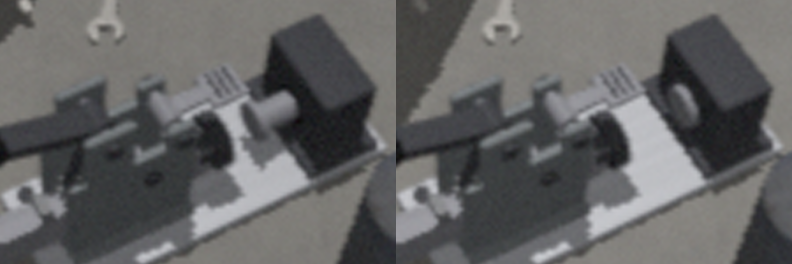

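View pics/fin_t.png

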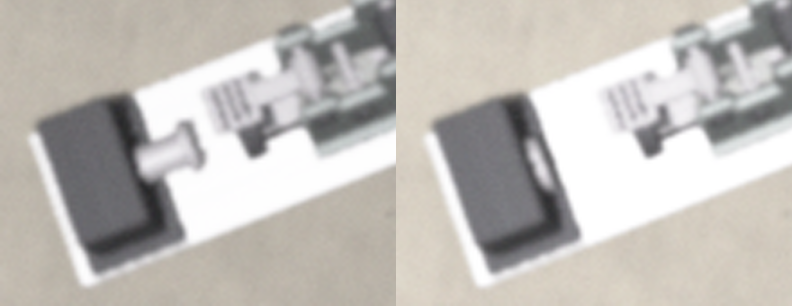

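```bash
python3 -c "
from workcell import env
print(env.hand_in(), env.read_state()['time_s'])"
```

```text
the job is handed in; nothing more can be done
the job is handed in; nothing more can be done
```

The bush is pressed home, the jaw is fully back, and the job was handed in at about 14.4 s.

- **Pressing:** I pumped the trigger three times with the closed fingertips. The first two presses reached the stop. The third turned stiff part-way: force rose to about 37 N with the jaw almost still, well above the 8–13 N that pressing needs. I let the trigger come fully up after each press.
- **Release:** I held the release lever at its stop (about 19 N) for roughly 1.6 s, then lifted the arm clear so it touches nothing.
- **Last pictures:** Both views show the flange against the block with no bush body visible between them. The jaw sits where it was at the start, and both levers are up.
- **Weaker checks:**
  - The cameras are only good to about 2 mm, so "home" rests mainly on the stiff third press plus how the flange looks.
  - The fingertips appeared about 3–4 mm off their computed position over the release paddle. I moved about 2 mm to allow for this, and the press worked.
  - The trigger force peaked close to the 40 N limit. I took that limit to cover the arm and the gripper's body, not the fingertips.

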